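# Clamp the lid of a culture jar

## Task

The plates are in the culture jar and its lid is on: close the lid clamp. With your fingertips or the back of your fingers, push the steel clamp strap round over the lid until it is fully home against the stud, and only then push the red cam lever all the way down so that the lid is clamped. Only push: lift nothing, do not shift the lid, and leave the dishes, glassware and bottles standing as they are.

Things in the scene. Friction and masses are not known exactly. Their poses are not given: they have to be found in the camera images.
- jar: culture jar screwed to the bench by a grey base plate (150 x 200 mm): clear pot 116 mm across, blue dishes inside, pale metal collar 132 mm across, its top 127 mm above the bench. Origin on the centre line at bench level, z up; +y runs from the pivot post (75 mm from the centre line) to the headed stud (75 mm on the other side). The strap always starts swung out to the -x side
- pivot_post (a point): fixed point on the axis of the upright steel post about which the clamp strap turns level, at mid-thickness of the strap, 164 mm above the bench. The post's cap reaches 176 mm
- stud (a point): fixed point on the axis of the upright steel stud, 150 mm from the pivot post, at the same height; the strap's notch slides round it under its dark head (25 mm across, 172 to 182 mm above the bench)
- strap (a joint): angle (rad) of the steel clamp strap about the pivot post: 0 = fully home, straight over the lid with its notch round the stud (hard stop); grows counter-clockwise seen from above, towards the jar's -x side, to a stop at 1.9; starts at 1.1 to 1.7. It turns stiffly and stays where it is left: about 2 N at 125 mm from the post moves it
- strap_side (a point): point on the strap's trailing side face, the one to push to swing it home (clockwise seen from above), 125 mm from the post's axis, at mid-thickness. The strap is a flat bar 30 mm wide and 12 mm thick (158 to 170 mm above the bench), reaching 174 mm from the post's axis, with a side notch for the stud at 150 mm
- cam_lever (a joint): angle (rad) of the red cam lever above level: 0 = fully down, level, its stop; starts standing up at 0.85 to 1.1, stop at 1.2. It is carried by the strap and turns in the upright plane along it; its handle points to the pivot post's end. It stays where it is left; about 3 N, square to the handle 70 mm from its pin, moves it, a little more near the end where the cam bites
- lever_axis (a point): point on the lever's level pin, which lies across the strap 75 mm from the pivot post's axis, 176 mm above the bench
- lever_pad (a point): point on the middle of the red handle's upper face, the face to push (it looks up and towards the strap's notched end): 70 mm from the pin along the handle and 15 mm off the plane through the pin. The handle is 20 mm wide, 10 mm thick and ends 98 mm from the pin
- cam_nose: brass-faced cam nose of the lever, 16 mm thick and 12 mm wide, under the pin in a slot of the strap; origin at the nose's centre. With the strap home and the lever down it bears on the lid's boss; with the lever up it passes 4 mm or more above it
- lid: the white lid lying loose on the jar's collar: 120 mm across, 14 mm thick, top 141 mm above the bench, with a central steel boss (34 mm across, top 155 mm above the bench) and a small vent (to 152 mm) off to one side. Origin at the centre of its underside. The strap passes over it without touching
- dish_a: one of two closed culture dishes, clear with blue medium, 90 mm across and 15 mm high. Leave it alone. Origin at the centre of its underside
- dish_b: the other closed culture dish, the same. Leave it alone. Origin at the centre of its underside
- beaker_small: empty glass beaker, 50 mm across and 70 mm high. Leave it alone. Origin at the centre of its underside
- beaker_big: empty glass beaker, 72 mm across and 95 mm high. Leave it alone. Origin at the centre of its underside
- grad_cylinder: slim glass measuring cylinder, 155 mm high, on a hexagonal foot 58 mm across, blue graduations. Leave it alone. Origin at the centre of its underside
- flask: conical flask with a foil cap, 84 mm across at the foot, 131 mm high. Leave it alone. Origin at the centre of its underside
- reagent_bottle: white plastic bottle with a teal cap, 64 mm across, 136 mm high. Leave it alone. Origin at the centre of its underside
- amber_bottle: dark brown bottle with a black cap, 68 mm across, 152 mm high. Leave it alone. Origin at the centre of its underside

How it is judged:
By the outcome, as a careful person would: the job done as asked, in the order asked, and still so for the second after the job is handed in, with the robot touching nothing.
It also fails if it takes over 45 s, if anything falls off the work surface, if the arm or the gripper's body presses on something with over 40 N, if the wrist force passes 120 N, or if a joint passes its speed limit or range.

## Robot

A 6-joint arm with a two-finger parallel gripper is mounted at the origin on the work surface. World frame = base frame: x ahead of the robot, y to its left, z up, the work surface at z = 0. Lengths are in mm, angles in rad, forces in N, time in s.
With the tool pointing down it reaches from about 325 to 900 mm from the base axis. Payload 3.5 kg.
Tool frame: the origin (TCP) lies midway between the tips of the shut fingers; the grasp point (between the pads) lies 19 mm behind it; y points along the fingers, x is the direction in which the jaws open and shut, and the axes are right-handed (so a half turn about y gives the same grasp; the last joint's range is limited). The gripper opens to 85 mm and grips with 20 to 120 N. Pads are 22 mm wide; open, the fingers measure 114 mm over their backs; the gripper's body (76 mm by 85 mm) begins 54 mm behind the grasp point. The pads swing forward as they close: fully open they stand 13 mm farther back than shut.
Start: joints at [1.114, 0.276, -0.026, 1.268, 0, 1.467], TCP at [216.547, 586.284, 231.313] pointing down, gripper open.
Joint ranges: [-3.12, 3.12], [-0.85, 1.88], [-1.08, 1.24], [-1.95, 2.15], [-1.57, 1.53], [-3.14, 3.14]. Speed limits (rad/s): [2.57, 2.57, 3.14, 3.14, 3.14, 3.14].

## Interface

Orientations are given as a unit quaternion [x, y, z, w].
In Python, from rig import get_state, capture, hand_in gives the robot as it stands.
- The arm moves only by the tool send_rows, never from a script. Its argument "moves" is a list of rows, each a list of 3 entries, a list of its own where there are three numbers: the finger opening in m, from 0 to 0.0854, then the shift along the tool's x, y, z in m, then the turn about the tool's y in degrees. A call has 1 to 20 rows; each row shifts and turns the pose as measured when the row begins, along the tool's axes as they then stand; what a row does not reach is not made up. A row lasts 1/12 s, in which the tool goes at most 41.7 mm and 7.16 degrees, less where a joint would pass 70% of its speed; a pose out of reach is approached as far as the arm can. A call with a gripper value outside its range is refused whole. The fingers move at their own pace and stop on an object; "newtons" is the grip in N (left out, the last holds). Time passes only in rows, so rows that do not move let the fingers close. It gives the time, the measured TCP pose, the force and the opening at its end, in the units of the state.
- get_state(): the state, without advancing time (a new reading comes with each control period).
- capture(name): name is "side" or "top"; returns a dict with "color" (420x560x3 uint8, red, green, blue), "camera_matrix" (3x3 intrinsics, pixels), "distortion" ([k1, k2, p1, p2, k3] as OpenCV has them; the pictures are not rectified), "pose" (4x4, takes a point from camera to world coordinates). Camera axes: x right, y down, z forward; pixel columns grow to the right and rows downward; lengths in mm; the calibration is good to about 2 mm. A picture is of the moment at which its call begins. There is no depth.
- hand_in(): hands the job in, once; it reports no verdict.
The state is a dict: "time_s": time; "q": joint angles; "joint_velocities": joint speeds; "joint_torque": joint torques, N m; "tool_pos": TCP position; "ee_rot": TCP orientation; "wrist_force": force on the tool from outside, world axes, zero at the start; "moment": the same for the moment, N m; "opening": finger opening in mm.
Only numpy, scipy, OpenCV 4.12 (cv2) and the standard library are available. Lean on these libraries where they do the work, as an engineer would, in place of code of your own. Each camera call takes 0.05 s, during which the arm holds its last target.

## Working session

There is one attempt and no reset: what is moved stays moved. The work goes in short steps, Python scripts to look and compute and a tool call to move; the robot and the scene stay as the last step left them, time stands still between calls to the robot, and variables do not carry over. Pictures are saved under pics/ and viewed, and the job is handed in when it is done.

Besides the shell and the picture viewer there is one more tool, called after "Emit:" in YAML: its name, and indented under it one key for each argument. send_rows: Moves the arm, as the interface text tells. Its arguments: {"type":"object","properties":{"moves":{"type":"array"},"newtons":{"type":"number"}},"required":["moves"]}

```bash
mkdir -p pics; ls; python3 - <<'E'
from rig import *
import cv2
s=get_state();print(s)
for n in("side","top"):
    c=capture(n);cv2.imwrite(f"pics/{n}0.png",c["color"][:,:,::-1]);print(n,c["camera_matrix"],c["distortion"],c["pose"])
E
```

```text
pics
{'time_s': 0.0, 'q': array([ 1.11357778e+00,  2.77111892e-01, -2.78885884e-02,  1.26797688e+00,
       -2.50460497e-06,  1.46742198e+00]), 'joint_velocities': array([-1.96798577e-03,  1.79168429e-05,  1.86495145e-03,  1.71699405e-03,
       -6.56613422e-04, -1.57803904e-04]), 'joint_torque': array([-1.81172567e-03, -4.45506585e+01,  2.95202637e+01,  1.62798999e-02,
       -1.73762733e-04,  6.33360564e-07]), 'tool_pos': array([216.2190004 , 585.58546887, 230.16915503]), 'ee_rot': array([ 0.58056888,  0.40352012, -0.4048689 , -0.57982105]), 'wrist_force': array([ 0.61120114, -0.98825894, -0.54425405]), 'moment': array([ 0.00317745, -0.03403868, -0.00372212]), 'opening': 85.48883195683447}
side [[409.45934985   0.         276.58368407]
 [  0.         409.45934985 214.44156152]
 [  0.           0.           1.        ]] [-0.02003085  0.          0.          0.          0.        ] [[-9.95962198e-01 -5.62138924e-02  6.99949920e-02  5.06936834e+02]
 [-8.88395216e-02  5.04975483e-01 -8.58549533e-01  8.14995747e+02]
 [ 1.29166562e-02 -8.61301202e-01 -5.07930507e-01  5.95851192e+02]
 [ 0.00000000e+00  0.00000000e+00  0.00000000e+00  1.00000000e+00]]
top [[513.97682619   0.         290.7403733 ]
 [  0.         513.97682619 214.19542519]
 [  0.           0.           1.        ]] [-0.12420964  0.          0.          0.          0.        ] [[ 1.23748805e-02 -9.86240043e-01  1.64855815e-01  3.87774817e+02]
 [-9.99918868e-01 -1.27034072e-02 -9.38591722e-04  3.19071824e+01]
 [ 3.01990729e-03 -1.64830825e-01 -9.86317231e-01  1.24865289e+03]
 [ 0.00000000e+00  0.00000000e+00  0.00000000e+00  1.00000000e+00]]
```

View pics/side0.png

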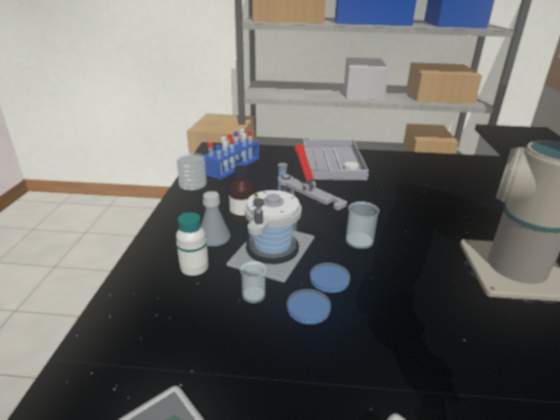

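View pics/top0.png

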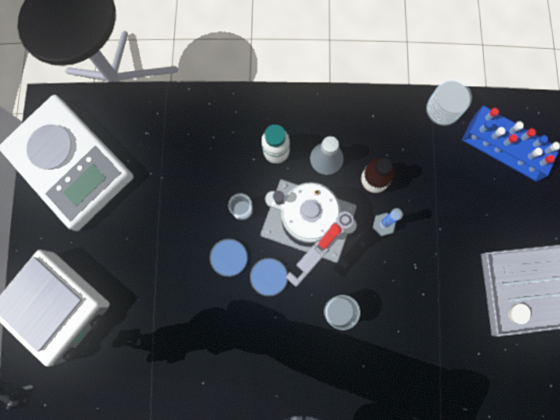

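```bash
cat > h.py <<'E'
import numpy as np, cv2
from rig import *
def ray(c,u,v):
    p=cv2.undistortPoints(np.array([[[u,v]]],float),c["camera_matrix"],np.array(c["distortion"]))[0,0]
    P=np.array(c["pose"]);d=P[:3,:3]@np.array([p[0],p[1],1]);return P[:3,3],d
def onz(c,u,v,z):
    o,d=ray(c,u,v);return o+d*(z-o[2])/d[2]
def proj(c,X):
    P=np.linalg.inv(np.array(c["pose"]));r,_=cv2.Rodrigues(P[:3,:3])
    return cv2.projectPoints(np.array(X,float).reshape(-1,1,3),r,P[:3,3],c["camera_matrix"],np.array(c["distortion"]))[0][:,0]
def crop(c,fn,x0,y0,w,h,k):
    im=c["color"][y0:y0+h,x0:x0+w,::-1];cv2.imwrite(fn,cv2.resize(im,None,fx=k,fy=k,interpolation=cv2.INTER_CUBIC))
E
python3 - <<'E'
from h import *
crop(capture("top"),"pics/t1.png",200,110,230,230*3//4+30,3.4) if 0 else crop(capture("top"),"pics/t1.png",220,160,200,150,4)
crop(capture("side"),"pics/s1.png",220,130,160,150,4)
E
```

```text
(no output)
```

View pics/t1.png

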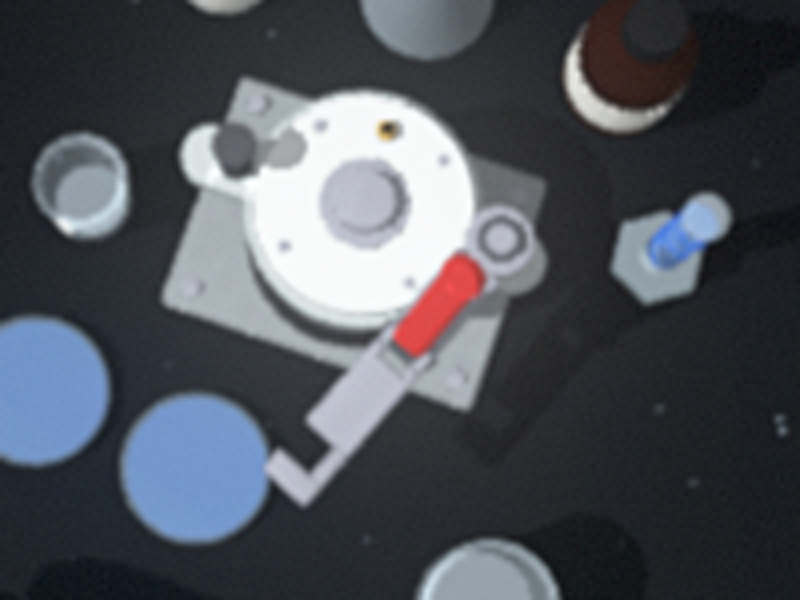

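View pics/s1.png

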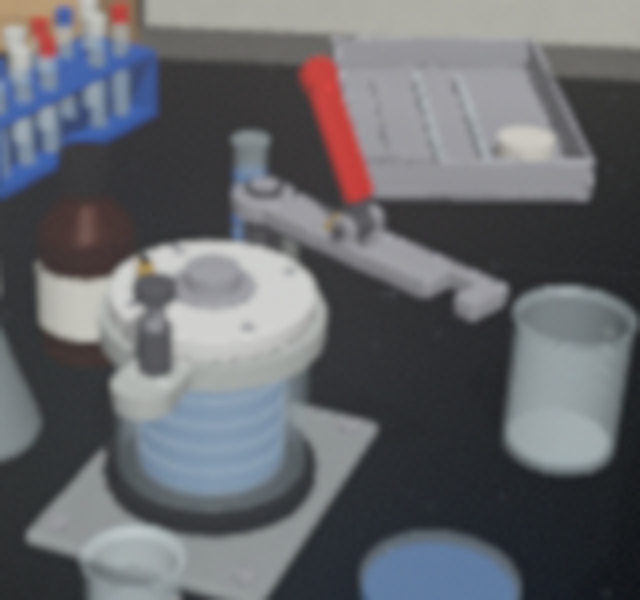

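```bash
python3 - <<'E'
from h import *
c=capture("top");s=capture("side")
f=lambda x,y,z:onz(c,x/4+219.6,y/4+159.6,z)
g=lambda x,y,z:onz(s,x/4+219.6,y/4+129.6,z)
pv=f(501,238,176);st=f(236,150,182);bo=f(364,203,155)
print("pv",pv,"st",st,"boss",bo,"mid",(pv+st)/2,np.linalg.norm((pv-st)[:2]))
print("side: pv",g(266,187,176),"stud",g(156,290,182),"boss",g(212,272,155))
def a(p,q):d=(q-p)[:2];return np.arctan2(d[1],d[0])
# strap top edges z=170: trailing edge points
tip=f(305,507,170);tr=f(430,362,170);lead=f(309,418,170);lead2=f(390,330,170);tipl=f(268,466,170)
print("tip",tip,tipl,tr,lead,np.linalg.norm((tip-pv)[:2]))
home=a(pv,st)
print("home",home,"trail edge ang",a(tr,tip)-home,"lead",a(lead2,lead)-home,"tipmid",a(pv,(tip+tipl)/2)-home)
# red mask
im=c["color"].astype(int);m=((im[...,0]>150)&(im[...,1]<90)&(im[...,2]<90)).astype(np.uint8)
m[:, :300]=0;m[:150]=0;m[:,380:]=0
print(cv2.boundingRect(m))
for nm,cc in(("top",c),("side",s)):
  for n,p in(("cyl foot",None),):pass
for n,x,y,z in(("dish near",196,468,15),("beaker big rim",488,605,95),("cyl top",707,215,155),("bsmall",82,180,70),("amber top",656,22,152)):
  print(n,f(x,y,z))
E
```

```text
pv [558.01374874 -83.74009265 176.        ] st [602.40230364  57.03463215 182.        ] boss [579.54714828 -11.9369747  155.        ] mid [580.20802619 -13.35273025 179.        ] 147.60713719056716
side: pv [558.08025633 -76.38789293 176.        ] stud [605.94082918  68.9448757  182.        ] boss [583.42112287  -4.39710197 155.        ]
tip [415.75162384  18.34600594 170.        ] [436.8226912   37.90826998 170.        ] [492.38460406 -46.64326792 170.        ] [462.17053194  16.76146949 170.        ] 175.10021047393874
home 1.2653478476954707 trail edge ang 1.1728787836987207 lead 1.1431044008471616 tipmid 1.1721932717981483
(319, 224, 22, 25)
dish near [442.10784178  81.76587138  15.        ]
beaker big rim [364.59765163 -84.74165728  95.        ]
cyl top [ 575.38435016 -198.35129366  155.        ]
bsmall [605.96510986 149.27820042  70.        ]
amber top [ 683.78301335 -173.10596322  152.        ]
```

```bash
cat >> h.py <<'E'
from scipy.spatial.transform import Rotation as R
PV=np.array([557.6,-84.8]);HOME=1.2653
def pt(phi,r,off):
    a=HOME+phi;d=np.array([np.cos(a),np.sin(a)]);n=np.array([-d[1],d[0]]);return PV+r*d+off*n
def st():
    s=get_state();M=R.from_quat(s["ee_rot"]).as_matrix()
    print("t",round(s["time_s"],2),"tcp",s["tool_pos"].round(1),"x",M[:,0].round(3),"y",M[:,1].round(3),"z",M[:,2].round(3),"F",s["wrist_force"].round(1),"q",s["q"].round(2),"op",round(s["opening"],1));return s,M
def to(x,y,z):
    s,M=st();print("tool shift mm",(M.T@(np.array([x,y,z])-s["tool_pos"])).round(1))
E
python3 - <<'E'
from h import *
st()
for phi in(1.16,0):print(phi,pt(phi,135,15),pt(phi,135,26),pt(phi,135,50),"rad dir",np.cos(HOME+phi),np.sin(HOME+phi))
p=pt(1.16,135,55);to(p[0],p[1],230)
E
```

```text
t 0.3 tcp [216.4 586.  230.9] x [ 0.346  0.938 -0.001] y [-0.    -0.001 -1.   ] z [-0.938  0.346  0.   ] F [-0.9  0.   0.4] q [ 1.11  0.28 -0.03  1.27 -0.    1.47] op 85.3
1.16 [445.92801407  -7.47362961] [438.7054917  -15.77032597] [422.94726108 -33.87220896] rad dir -0.7542451243776617 0.6565929426612243
0 [583.89801846  48.46070023] [573.40734275  51.76913237] [550.51859575  58.98752976] rad dir 0.30076655800346147 0.9536977915392016
t 0.3 tcp [216.4 586.  230.9] x [ 0.346  0.938 -0.001] y [-0.    -0.001 -1.   ] z [-0.938  0.346  0.   ] F [-0.9  0.   0.4] q [ 1.11  0.28 -0.03  1.27 -0.    1.47] op 85.3
tool shift mm [-514.6    1.3 -406.7]
```

Emit:
send_rows:
  moves:
    - [0, [-0.032, 0, -0.0254], 0]
    - [0, [-0.032, 0, -0.0254], 0]
    - [0, [-0.032, 0, -0.0254], 0]
    - [0, [-0.032, 0, -0.0254], 0]
    - [0, [-0.032, 0, -0.0254], 0]
    - [0, [-0.032, 0, -0.0254], 0]
    - [0, [-0.032, 0, -0.0254], 0]
    - [0, [-0.032, 0, -0.0254], 0]
    - [0, [-0.032, 0, -0.0254], 0]
    - [0, [-0.032, 0, -0.0254], 0]
    - [0, [-0.032, 0, -0.0254], 0]
    - [0, [-0.032, 0, -0.0254], 0]
    - [0, [-0.032, 0, -0.0254], 0]
    - [0, [-0.032, 0, -0.0254], 0]
    - [0, [-0.032, 0, -0.0254], 0]
    - [0, [-0.032, 0, -0.0254], 0]
    - [0, [0, 0, 0], 0]
  newtons: 40

```text
time_s: 1.72
tool_pos: [427.9, -47.6, 230.5]
ee_rot: [0.581, 0.412, -0.402, -0.576]
wrist_force: [0.4, 0.2, 0.2]
opening: 0.2
```

Emit:
send_rows:
  moves:
    - [0, [0, 0, 0], -6.9]
    - [0, [0, 0, 0], -6.9]
    - [0, [0, 0, 0], -6.9]
    - [0, [0, 0, 0], -6.9]
    - [0, [0, 0, 0], -6.9]
    - [0, [0, 0, 0], -6.9]
    - [0, [0, 0, 0], -6.9]
    - [0, [0, 0, 0], -6.9]
    - [0, [0, 0, 0], -6.9]
    - [0, [0, 0, 0], -6.9]
    - [0, [0, 0, 0], 0]

```text
time_s: 2.63
tool_pos: [426.7, -48.6, 230.7]
ee_rot: [0.237, 0.67, -0.665, -0.228]
wrist_force: [-0.2, 1.4, -0.6]
opening: -0.3
```

```bash
python3 - <<'E'
from h import *
p=pt(1.16,135,50);to(p[0],p[1],160)
s,M=st();print("yaw err deg",np.degrees(np.arctan2(M[1,0],M[0,0])-HOME-1.16))
c=capture("top");crop(c,"pics/t2.png",220,160,200,150,4);crop(capture("side"),"pics/s2.png",200,100,200,150,4)
E
```

```text
t 2.63 tcp [426.7 -48.6 230.7] x [-0.783  0.622 -0.01 ] y [ 0.015  0.003 -1.   ] z [-0.622 -0.783 -0.011] F [-0.2  1.4 -0.6] q [-0.27 -0.09 -0.43  1.21  0.01 -1.17] op -0.3
tool shift mm [12.7 70.6 -8.4]
t 2.63 tcp [426.7 -48.6 230.7] x [-0.783  0.622 -0.01 ] y [ 0.015  0.003 -1.   ] z [-0.622 -0.783 -0.011] F [-0.2  1.4 -0.6] q [-0.27 -0.09 -0.43  1.21  0.01 -1.17] op -0.3
yaw err deg 2.5981324156695504
```

View pics/t2.png

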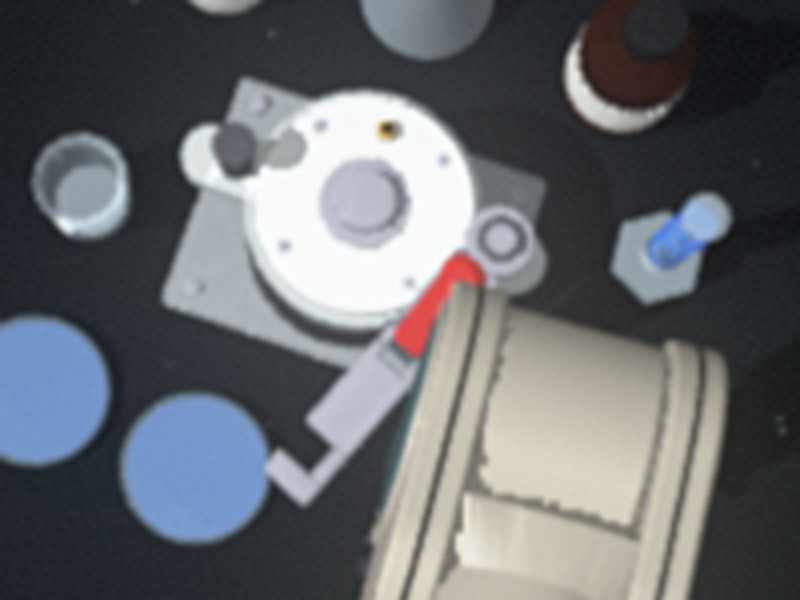

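View pics/s2.png

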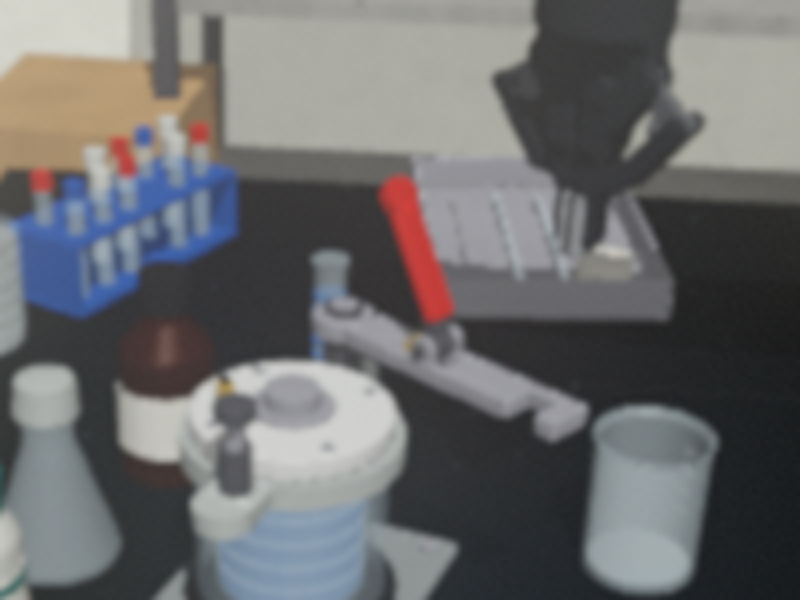

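Emit:
send_rows:
  moves:
    - [0, [0.006, 0.024, 0], 2.6]
    - [0, [0.006, 0.024, 0], 0]
    - [0, [0.006, 0.024, 0], 0]
    - [0, [0, 0, 0], 0]

```text
time_s: 3.07
tool_pos: [416.5, -36.6, 158.8]
ee_rot: [0.261, 0.663, -0.657, -0.247]
wrist_force: [-1.9, -1.0, 0.2]
opening: 0.1
```

```bash
python3 - <<'E'
from h import *
p=pt(1.16,140,26);to(p[0],p[1],161)
crop(capture("side"),"pics/s3.png",200,100,200,150,4)
E
```

```text
t 3.07 tcp [416.5 -36.6 158.8] x [-0.741  0.671 -0.015] y [ 0.022  0.001 -1.   ] z [-0.671 -0.742 -0.015] F [-1.9 -1.   0.2] q [-0.25 -0.06 -0.56  1.04  0.01 -1.08] op 0.1
tool shift mm [  2.5  -1.7 -30.2]
```

View pics/s3.png

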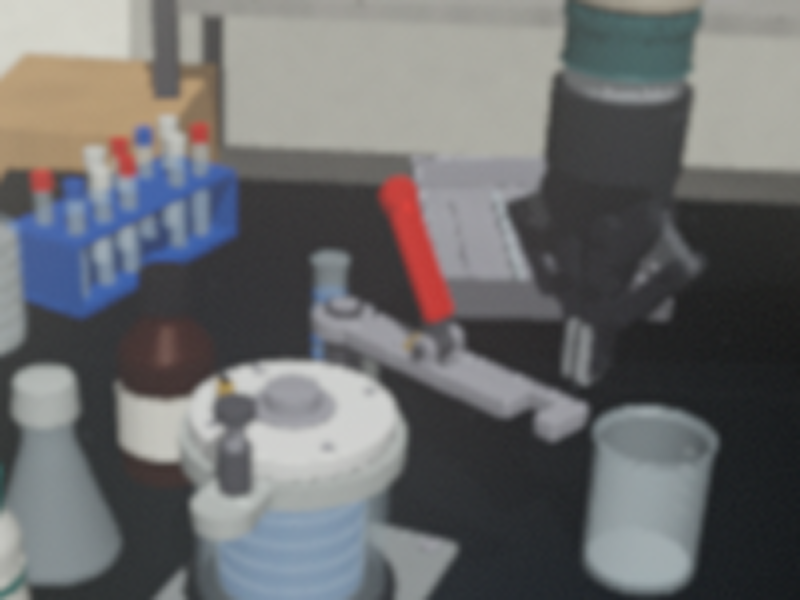

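Emit:
send_rows:
  moves:
    - [0, [0.001, -0.001, -0.01], 0]
    - [0, [0.001, -0.001, -0.01], 0]
    - [0, [0, 0, -0.005], 0]
    - [0, [0, 0, -0.004], 0]
    - [0, [0, 0, 0], 0]

```text
time_s: 3.53
tool_pos: [443.8, -13.1, 170.1]
ee_rot: [0.267, 0.663, -0.655, -0.243]
wrist_force: [-0.0, 1.1, -0.1]
opening: 0.1
```

```bash
python3 - <<'E'
from h import *
p=pt(1.16,140,26);to(p[0],p[1],161)
E
```

```text
t 3.53 tcp [443.8 -13.1 170.1] x [-0.739  0.673 -0.028] y [ 0.036 -0.002 -0.999] z [-0.673 -0.739 -0.022] F [-0.   1.1 -0.1] q [-0.18 -0.03 -0.51  1.05  0.   -1.01] op 0.1
tool shift mm [7.2 8.8 5.7]
```

Emit:
send_rows:
  moves:
    - [0, [0, 0, 0.012], 0]
    - [0, [0.002, 0, 0.006], 0]
    - [0, [0.002, 0.004, 0], 0]
    - [0, [0, 0.004, 0], 0]
    - [0, [0, 0, 0], 0]
    - [0, [0, 0, 0], 0]

```text
time_s: 4.03
tool_pos: [429.1, -25.1, 162.5]
ee_rot: [0.269, 0.663, -0.655, -0.242]
wrist_force: [-1.2, 0.0, -0.6]
opening: -0.0
```

```bash
python3 - <<'E'
from h import *
p=pt(1.16,140,26);to(p[0],p[1],161)
crop(capture("top"),"pics/t4.png",220,160,200,150,4)
crop(capture("side"),"pics/s4.png",240,100,120,100,6)
E
```

```text
t 4.03 tcp [429.1 -25.1 162.5] x [-0.738  0.674 -0.031] y [ 0.039 -0.003 -0.999] z [-0.673 -0.739 -0.024] F [-1.2  0.  -0.6] q [-0.21 -0.05 -0.55  1.03  0.01 -1.04] op -0.0
tool shift mm [  4.2   1.7 -13.3]
```

View pics/s4.png

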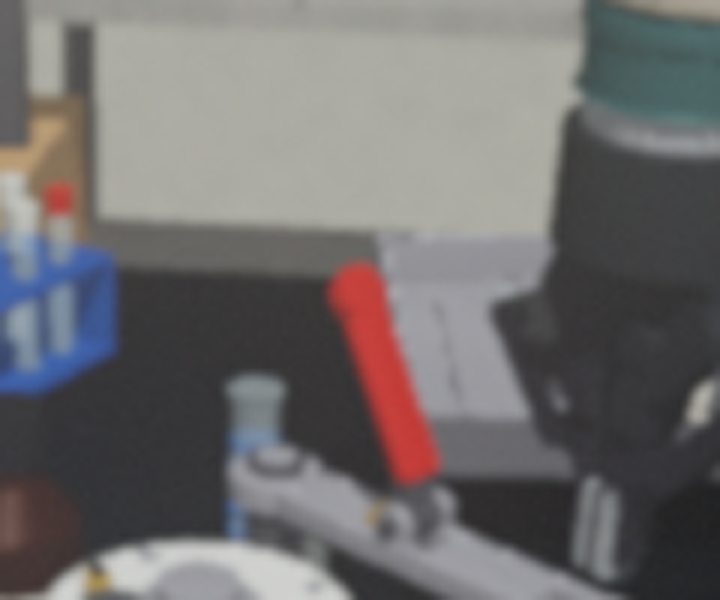

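View pics/t4.png

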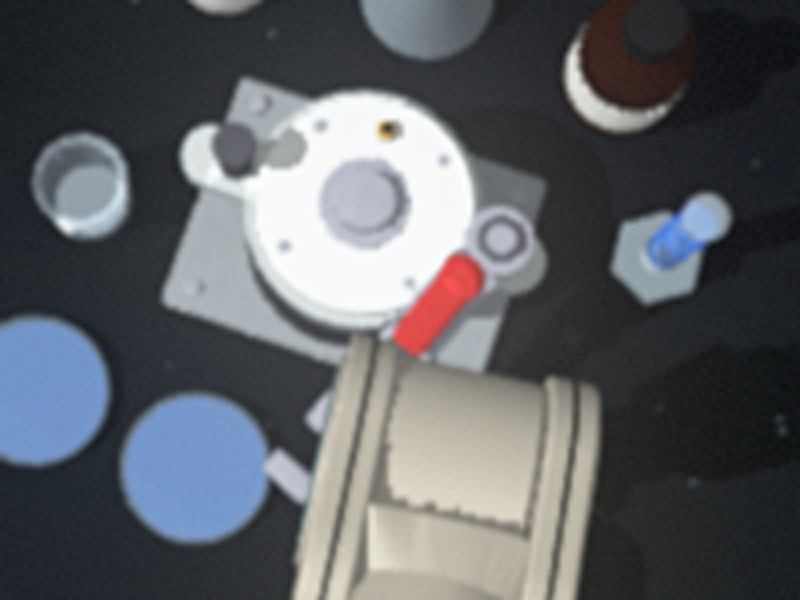

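Emit:
send_rows:
  moves:
    - [0, [0.001, 0.001, -0.004], 0]
    - [0, [0.001, 0.001, -0.004], 0]
    - [0, [0.001, 0.001, -0.004], 0]
    - [0, [0, 0.001, -0.003], 0]

```text
time_s: 4.47
tool_pos: [438.0, -11.1, 158.8]
ee_rot: [0.269, 0.663, -0.655, -0.242]
wrist_force: [-1.2, -2.0, 1.0]
opening: -0.4
```

```bash
python3 - <<'E'
from h import *
p=pt(1.16,140,26);to(p[0],p[1],161)
E
```

```text
t 4.47 tcp [438.  -11.1 158.8] x [-0.738  0.674 -0.031] y [ 0.039 -0.003 -0.999] z [-0.674 -0.738 -0.024] F [-1.2 -2.   1. ] q [-0.18 -0.03 -0.54  1.02  0.   -1.01] op -0.4
tool shift mm [ 1.3 -2.4  3. ]
```

Emit:
send_rows:
  moves:
    - [0, [0.0015, -0.001, -0.01], 4]
    - [0, [0.0015, -0.001, -0.01], 4]
    - [0, [0.0015, -0.0005, -0.01], 4]
    - [0, [0.0015, 0, -0.01], 4]

```text
time_s: 4.8
tool_pos: [461.5, 19.7, 159.8]
ee_rot: [0.36, 0.617, -0.613, -0.338]
wrist_force: [-1.6, -1.9, 2.2]
opening: 0.1
```

```bash
cat >> h.py <<'E'
def rep():
    s,M=st();d=s["tool_pos"][:2]-PV
    yaw=np.arctan2(M[1,0],M[0,0]);best=None
    rr=np.hypot(*d);phi=np.arctan2(d[1],d[0])-HOME-np.arcsin(26/rr)
    print("r_tot",rr,"r",np.sqrt(rr**2-26**2),"strap phi if contact (off26)",phi,"yaw-phi deg",np.degrees(yaw-HOME-phi))
E
python3 - <<'E'
from h import *
rep();crop(capture("side"),"pics/s5.png",200,100,200,150,4)
E
```

```text
t 4.8 tcp [461.5  19.7 159.8] x [-0.513  0.858 -0.024] y [ 0.031 -0.01  -0.999] z [-0.858 -0.513 -0.022] F [-1.6 -1.9  2.2] q [-0.09  0.02 -0.49  1.03 -0.01 -0.63] op 0.1
r_tot 142.00447537012732 r 139.6039792597084 strap phi if contact (off26) 0.8651233305417361 yaw-phi deg -1.209348649059527
```

View pics/s5.png

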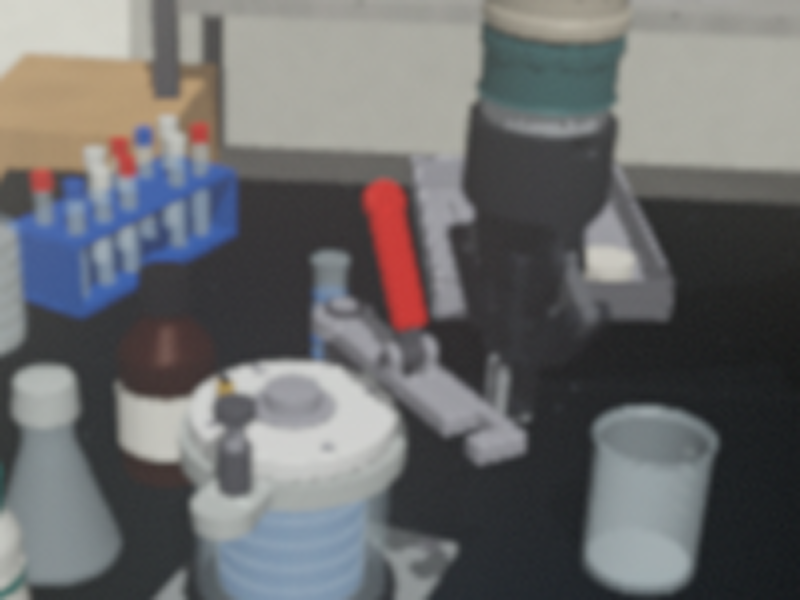

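Emit:
send_rows:
  moves:
    - [0, [0.0015, -0.0005, -0.01], 4]
    - [0, [0.0015, -0.0005, -0.01], 4]
    - [0, [0.0015, -0.0005, -0.01], 4]
    - [0, [0.0015, -0.0005, -0.01], 3.8]
    - [0, [0.0015, 0, -0.01], 3.8]
    - [0, [0.0015, 0, -0.01], 3.8]
    - [0, [0.0015, 0, -0.01], 3.8]

```text
time_s: 5.43
tool_pos: [520.4, 53.8, 159.8]
ee_rot: [0.494, 0.514, -0.513, -0.478]
wrist_force: [-1.8, -0.3, 1.9]
opening: -0.2
```

```bash
python3 - <<'E'
from h import *
rep()
E
```

```text
t 5.43 tcp [520.4  53.8 159.8] x [-0.054  0.998 -0.016] y [ 0.017 -0.015 -1.   ] z [-0.998 -0.055 -0.016] F [-1.8 -0.3  1.9] q [-0.01  0.14 -0.36  1.06 -0.02 -0.07] op -0.2
r_tot 143.5392918294329 r 141.16489754501683 strap phi if contact (off26) 0.3852784162436216 yaw-phi deg -1.4495461331591737
```

Emit:
send_rows:
  moves:
    - [0, [0.0012, -0.001, -0.01], 3.8]
    - [0, [0.0012, -0.0005, -0.01], 3.8]
    - [0, [0.0012, -0.0005, -0.01], 3.8]
    - [0, [0.001, 0, -0.008], 3.2]

```text
time_s: 5.77
tool_pos: [555.8, 59.2, 159.9]
ee_rot: [0.553, 0.445, -0.448, -0.543]
wrist_force: [-1.9, 0.4, 2.0]
opening: 0.0
```

```bash
python3 - <<'E'
from h import *
rep()
crop(capture("top"),"pics/t6.png",220,160,200,150,4)
crop(capture("side"),"pics/s6.png",200,100,200,150,4)
E
```

```text
t 5.77 tcp [555.8  59.2 159.9] x [ 0.202  0.979 -0.012] y [ 0.007 -0.013 -1.   ] z [-0.979  0.202 -0.009] F [-1.9  0.4  2. ] q [-0.    0.2  -0.27  1.08 -0.01  0.2 ] op 0.0
r_tot 143.9978340167368 r 141.63112723378177 strap phi if contact (off26) 0.13675721884840178 yaw-phi deg -2.013271498062948
```

View pics/s6.png

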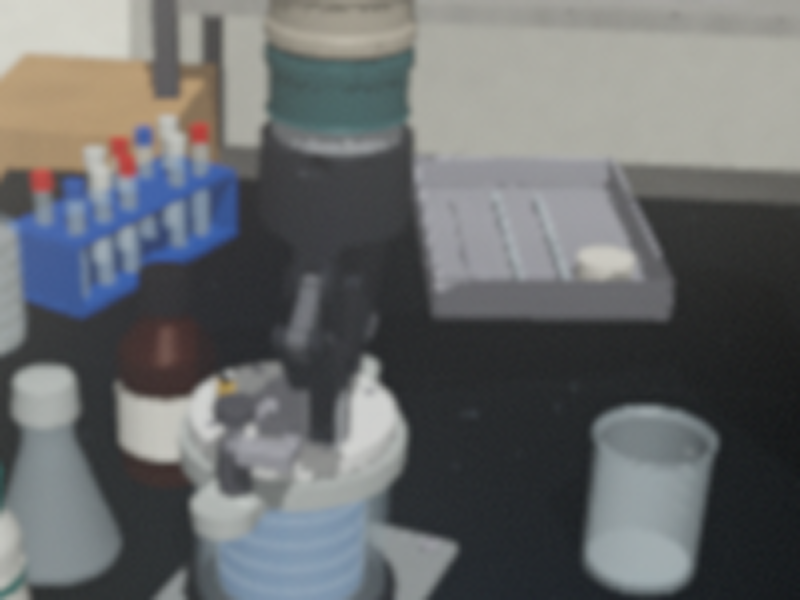

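Emit:
send_rows:
  moves:
    - [0, [0, -0.0005, -0.005], 1.2]
    - [0, [0, 0, -0.005], 1.2]
    - [0, [0, 0, -0.005], 1.2]

```text
time_s: 6.12
tool_pos: [569.0, 57.1, 159.6]
ee_rot: [0.565, 0.429, -0.432, -0.557]
wrist_force: [-0.7, 2.2, 1.3]
opening: -0.1
```

Emit:
send_rows:
  moves:
    - [0, [0, 0, -0.004], 1]
    - [0, [0, 0, -0.003], 0.5]

```text
time_s: 6.28
tool_pos: [576.0, 55.7, 159.5]
ee_rot: [0.57, 0.421, -0.424, -0.564]
wrist_force: [-1.1, 2.1, 0.6]
opening: 0.4
```

```bash
python3 - <<'E'
from h import *
rep()
E
```

```text
t 6.28 tcp [576.   55.7 159.5] x [ 0.286  0.958 -0.008] y [ 0.003 -0.009 -1.   ] z [-0.958  0.286 -0.005] F [-1.1  2.1  0.6] q [-0.01  0.24 -0.23  1.1  -0.01  0.28] op 0.4
r_tot 141.68513488986687 r 139.27913500865725 strap phi if contact (off26) -0.009112474182453478 yaw-phi deg 1.4061359913578215
```

Nearly at the stop; go on in small steps until the force rises.

Emit:
send_rows:
  moves:
    - [0, [0, 0, -0.002], 0]
    - [0, [0, 0, -0.002], 0]

```text
time_s: 6.45
tool_pos: [578.7, 55.1, 159.4]
ee_rot: [0.569, 0.421, -0.424, -0.565]
wrist_force: [-9.2, 3.5, 6.7]
opening: -0.0
```

Emit:
send_rows:
  moves:
    - [0, [0, 0, -0.002], 0]
    - [0, [0, 0, -0.002], 0]

```text
time_s: 6.62
tool_pos: [578.6, 55.1, 159.5]
ee_rot: [-0.566, -0.419, 0.426, 0.568]
wrist_force: [-6.7, 3.2, 4.1]
opening: -0.3
```

```bash
python3 - <<'E'
from h import *
rep()
crop(capture("top"),"pics/t7.png",220,160,200,150,4)
crop(capture("side"),"pics/s7.png",200,100,200,150,4)
E
```

```text
t 6.62 tcp [578.6  55.1 159.5] x [ 0.285  0.958 -0.007] y [-0.01  -0.004 -1.   ] z [-0.958  0.285  0.008] F [-6.7  3.2  4.1] q [-0.01  0.25 -0.21  1.11 -0.    0.28] op -0.3
r_tot 141.45259051218378 r 139.04256672906877 strap phi if contact (off26) -0.028307912372432242 yaw-phi deg 2.551417421407776
```

View pics/s7.png

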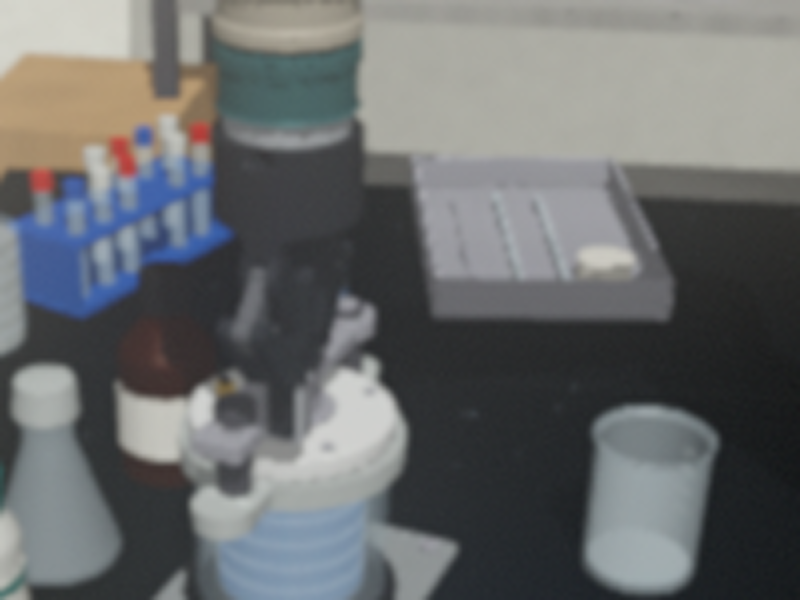

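Emit:
send_rows:
  moves:
    - [0, [0, 0, -0.005], 0]
    - [0, [0, 0, -0.005], 0]

```text
time_s: 6.88
tool_pos: [578.6, 55.0, 159.5]
ee_rot: [-0.56, -0.415, 0.431, 0.573]
wrist_force: [-13.7, 5.9, 11.5]
opening: -0.2
```

Emit:
send_rows:
  moves:
    - [0, [0, 0, 0.01], 0]
    - [0, [0, 0, 0.02], 0]
    - [0, [0, 0, 0.03], 0]
    - [0, [0, -0.03, 0.03], 0]
    - [0, [0, -0.03, 0.03], 0]
    - [0, [0, -0.03, 0.03], 0]
    - [0, [0, 0, 0], 0]

```text
time_s: 7.47
tool_pos: [434.8, 94.4, 253.6]
ee_rot: [-0.564, -0.413, 0.431, 0.57]
wrist_force: [0.6, -0.8, 0.1]
opening: 0.4
```

```bash
python3 - <<'E'
from h import *
st()
crop(capture("top"),"pics/t8.png",220,160,200,150,4)
crop(capture("side"),"pics/s8.png",200,100,200,150,4)
E
```

```text
t 7.47 tcp [434.8  94.4 253.6] x [ 0.287  0.958 -0.014] y [-0.025 -0.008 -1.   ] z [-0.958  0.287  0.022] F [ 0.6 -0.8  0.1] q [ 0.07 -0.04 -0.34  1.3  -0.01  0.36] op 0.4
```

View pics/s8.png

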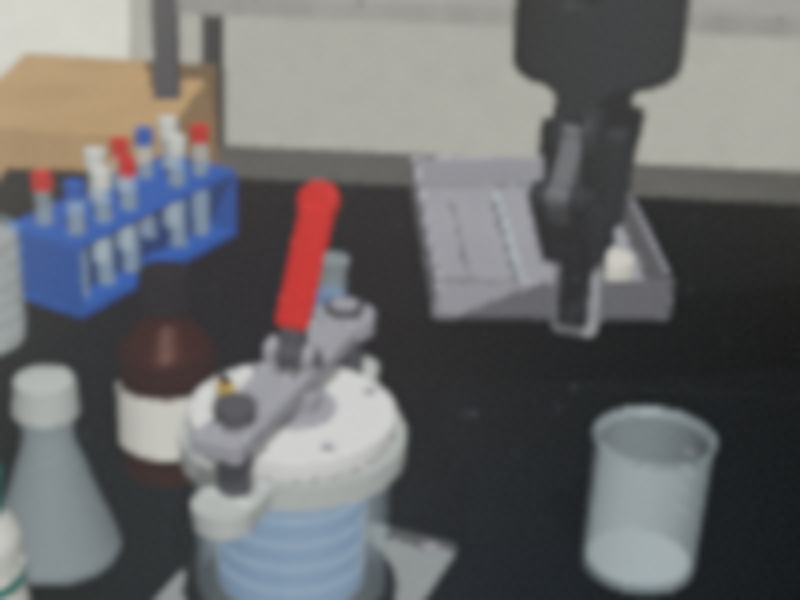

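View pics/t8.png

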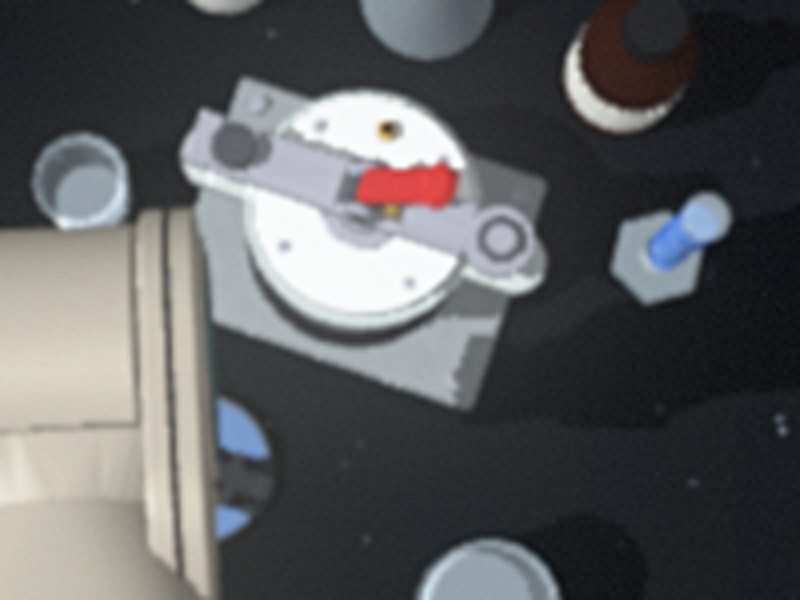

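```bash
python3 - <<'E'
from h import *
s=capture("side")
d=np.array([np.cos(HOME),np.sin(HOME),0]);n=np.array([-d[1],d[0],0])
pin=np.array([*pt(0,75,0),176.])
def pl(u,v,off=0):
    o,r=ray(s,u/4+199.6,v/4+99.6);t=((pin+off*n-o)@n)/(r@n);p=o+t*r;return np.array([(p-pin)@d,p[2]-176])
for q in((320,190),(303,200),(338,205),(276,325),(308,328),(292,355)):print(q,pl(*q).round(1))
for phi in(.85,.95,1.05,1.1):
  print(phi,"end",np.round(98*np.array([-np.cos(phi),np.sin(phi)])+15*np.array([np.sin(phi),np.cos(phi)]),1),"pad",np.round(70*np.array([-np.cos(phi),np.sin(phi)])+15*np.array([np.sin(phi),np.cos(phi)]),1))
E
```

```text
(320, 190) [-26.8  88.1]
(303, 200) [-2.4 91. ]
(338, 205) [-54.9  69.1]
(276, 325) [33.7 32.1]
(308, 328) [-12.2   9.9]
(292, 355) [11.   3.4]
0.85 end [-53.4  83.5] pad [-34.9  62.5]
0.95 end [-44.8  88.4] pad [-28.5  65.7]
1.05 end [-35.8  92.5] pad [-21.8  68.2]
1.1 end [-31.1  94.1] pad [-18.4  69.2]
```

```bash
python3 - <<'E'
from h import *
p=pt(0,100,1);to(p[0],p[1],242)
c=capture("top")
for y in(165,183,205):print(onz(c,456/4+219.6,y/4+159.6,262).round(1))
d=np.array([np.cos(HOME),np.sin(HOME)])
p=onz(c,456/4+219.6,183/4+159.6,262)[:2]-pt(0,75,0);print("end rel pin radial",p@d,"lat",p@np.array([-d[1],d[0]]))
E
```

```text
t 7.62 tcp [436.5  93.5 248.5] x [ 0.288  0.957 -0.016] y [-0.03  -0.008 -1.   ] z [-0.957  0.288  0.026] F [ 0.5 -0.  -0.1] q [ 0.07 -0.03 -0.34  1.29 -0.01  0.36] op -0.2
tool shift mm [ -35.8    2.7 -167.8]
[580.2 -52.6 262. ]
[571.3 -52.6 262. ]
[560.4 -52.5 262. ]
end rel pin radial -40.13815815499781 lat -3.3594570632657814
```

Emit:
send_rows:
  moves:
    - [0, [-0.006, 0, -0.03], 0]
    - [0, [-0.006, 0, -0.03], 0]
    - [0, [-0.006, 0, -0.03], 0]
    - [0, [-0.006, 0, -0.03], 0]
    - [0, [-0.006, 0, -0.03], 0]
    - [0, [-0.006, 0, -0.015], 0]
    - [0, [0, 0, 0], 0]

```text
time_s: 8.25
tool_pos: [591.0, 3.3, 228.2]
ee_rot: [-0.561, -0.406, 0.436, 0.575]
wrist_force: [-0.9, 0.2, -0.4]
opening: 0.1
```

```bash
cat >> h.py <<'E'
def rel():
    s,M=st();d=np.array([np.cos(HOME),np.sin(HOME)]);p=s["tool_pos"][:2]-pt(0,75,-3.5)
    print("rel pin: radial",(p@d).round(1),"lat",(p@np.array([-d[1],d[0]])).round(1),"h",(s["tool_pos"][2]-176).round(1))
E
python3 - <<'E'
from h import *
rel()
crop(capture("top"),"pics/t9.png",220,160,200,150,4)
crop(capture("side"),"pics/s9.png",200,100,200,150,4)
E
```

```text
t 8.25 tcp [591.    3.3 228.2] x [ 0.29   0.957 -0.024] y [-0.046 -0.011 -0.999] z [-0.956  0.291  0.041] F [-0.9  0.2 -0.4] q [-0.1   0.25 -0.07  1.3  -0.02  0.2 ] op 0.1
rel pin: radial 19.1 lat -1.9 h 52.2
```

View pics/s9.png

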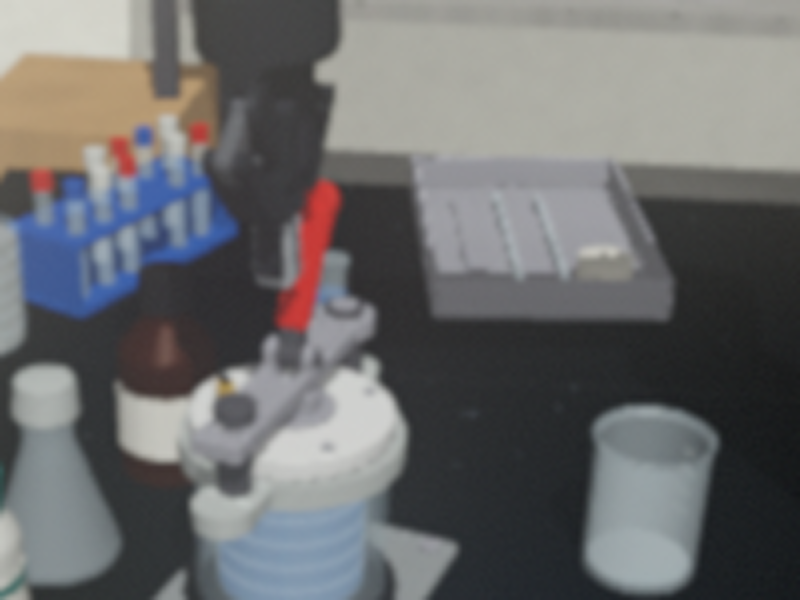

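Emit:
send_rows:
  moves:
    - [0, [0, -0.006, 0.001], 0]
    - [0, [0, -0.006, 0.001], 0]
    - [0, [-0.01, 0, 0], 0]
    - [0, [-0.008, 0, 0], 0]
    - [0, [-0.004, 0, 0], 0]

```text
time_s: 8.77
tool_pos: [576.0, -14.0, 240.9]
ee_rot: [-0.558, -0.405, 0.44, 0.575]
wrist_force: [1.2, 0.2, 0.7]
opening: -0.0
```

```bash
python3 - <<'E'
from h import *
rel()
E
```

```text
t 8.77 tcp [576.  -14.  240.9] x [ 0.285  0.958 -0.024] y [-0.054 -0.009 -0.999] z [-0.957  0.286  0.049] F [1.2 0.2 0.7] q [-0.13  0.22 -0.08  1.32 -0.02  0.16] op -0.0
rel pin: radial -1.9 lat 7.3 h 64.9
```

Emit:
send_rows:
  moves:
    - [0, [0, 0, -0.006], 0]
    - [0, [-0.003, 0, 0], 0]
    - [0, [-0.003, 0, 0], 0]

```text
time_s: 9.02
tool_pos: [579.4, -22.7, 242.1]
ee_rot: [-0.559, -0.406, 0.439, 0.575]
wrist_force: [-0.0, -0.4, 0.2]
opening: 0.1
```

```bash
python3 - <<'E'
from h import *
rel()
crop(capture("top"),"pics/t10.png",220,160,200,150,4)
crop(capture("side"),"pics/s10.png",200,100,200,150,4)
E
```

```text
t 9.02 tcp [579.4 -22.7 242.1] x [ 0.285  0.958 -0.024] y [-0.052 -0.009 -0.999] z [-0.957  0.286  0.047] F [-0.  -0.4  0.2] q [-0.14  0.23 -0.07  1.33 -0.02  0.15] op 0.1
rel pin: radial -9.2 lat 1.4 h 66.1
```

View pics/s10.png

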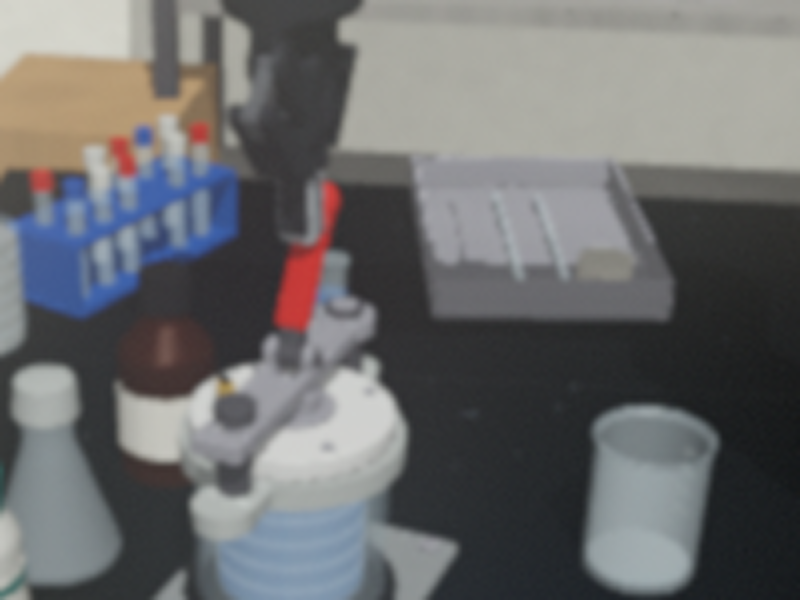

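Emit:
send_rows:
  moves:
    - [0, [-0.0065, 0.003, -0.0005], 0]
    - [0, [-0.006, 0.0035, -0.0005], 0]
    - [0, [-0.006, 0.004, -0.0005], 0]
    - [0, [-0.0055, 0.005, -0.0005], 0]

```text
time_s: 9.45
tool_pos: [573.5, -45.7, 228.6]
ee_rot: [-0.557, -0.408, 0.438, 0.575]
wrist_force: [-1.5, 1.5, 4.1]
opening: -0.3
```

```bash
python3 - <<'E'
from h import *
rel()
crop(capture("side"),"pics/s11.png",200,100,200,150,4)
E
```

```text
t 9.45 tcp [573.5 -45.7 228.6] x [ 0.284  0.959 -0.02 ] y [-0.05  -0.006 -0.999] z [-0.958  0.284  0.047] F [-1.5  1.5  4.1] q [-0.18  0.22 -0.1   1.29 -0.01  0.1 ] op -0.3
rel pin: radial -32.9 lat 0.1 h 52.6
```

View pics/s11.png

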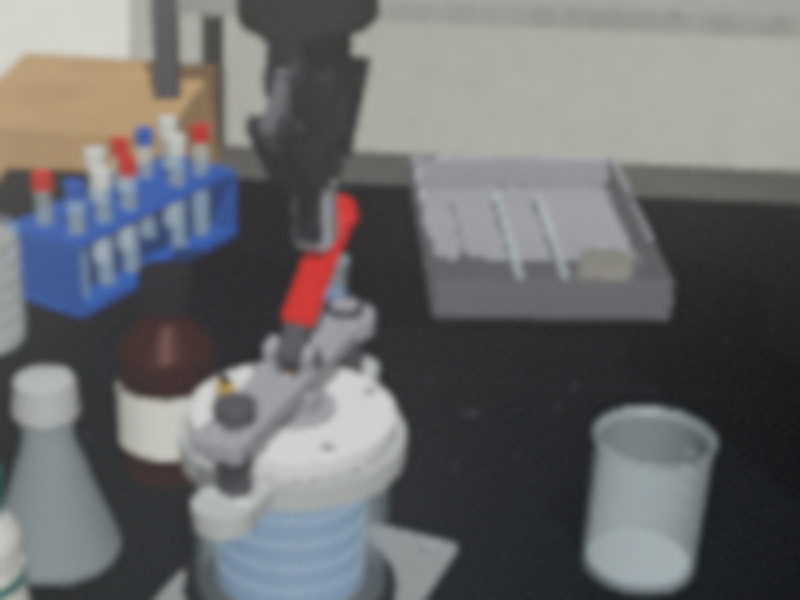

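Contact (about 4 N) and the lever is going down; continuing.

Emit:
send_rows:
  moves:
    - [0, [-0.005, 0.005, -0.0005], 0]
    - [0, [-0.0045, 0.0055, -0.0005], 0]
    - [0, [-0.004, 0.006, -0.0005], 0]

```text
time_s: 9.75
tool_pos: [568.8, -61.1, 210.1]
ee_rot: [-0.557, -0.407, 0.439, 0.576]
wrist_force: [-0.8, 1.9, 4.0]
opening: -0.1
```

```bash
python3 - <<'E'
from h import *
rel()
E
```

```text
t 9.75 tcp [568.8 -61.1 210.1] x [ 0.285  0.958 -0.02 ] y [-0.052 -0.005 -0.999] z [-0.957  0.285  0.049] F [-0.8  1.9  4. ] q [-0.21  0.23 -0.13  1.26 -0.02  0.08] op -0.1
rel pin: radial -49.0 lat -0.0 h 34.1
```

Emit:
send_rows:
  moves:
    - [0, [-0.003, 0.006, -0.0005], 0]
    - [0, [-0.002, 0.005, -0.0005], 0]
    - [0, [-0.001, 0.004, 0], 0]

```text
time_s: 10.0
tool_pos: [566.4, -67.9, 194.2]
ee_rot: [-0.556, -0.407, 0.438, 0.577]
wrist_force: [-2.0, 2.7, 11.3]
opening: -0.2
```

Emit:
send_rows:
  moves:
    - [0, [0, 0.003, 0], 0]
    - [0, [0, 0.003, 0], 0]

```text
time_s: 10.17
tool_pos: [566.4, -68.6, 190.9]
ee_rot: [-0.557, -0.407, 0.438, 0.577]
wrist_force: [-7.9, 5.4, 27.3]
opening: 0.0
```

```bash
python3 - <<'E'
from h import *
rel()
crop(capture("side"),"pics/s12.png",200,100,200,150,4)
E
```

```text
t 10.17 tcp [566.4 -68.6 190.9] x [ 0.285  0.958 -0.018] y [-0.051 -0.003 -0.999] z [-0.957  0.286  0.048] F [-7.9  5.4 27.3] q [-0.23  0.24 -0.16  1.22 -0.01  0.06] op 0.0
rel pin: radial -56.9 lat -0.0 h 14.9
```

View pics/s12.png

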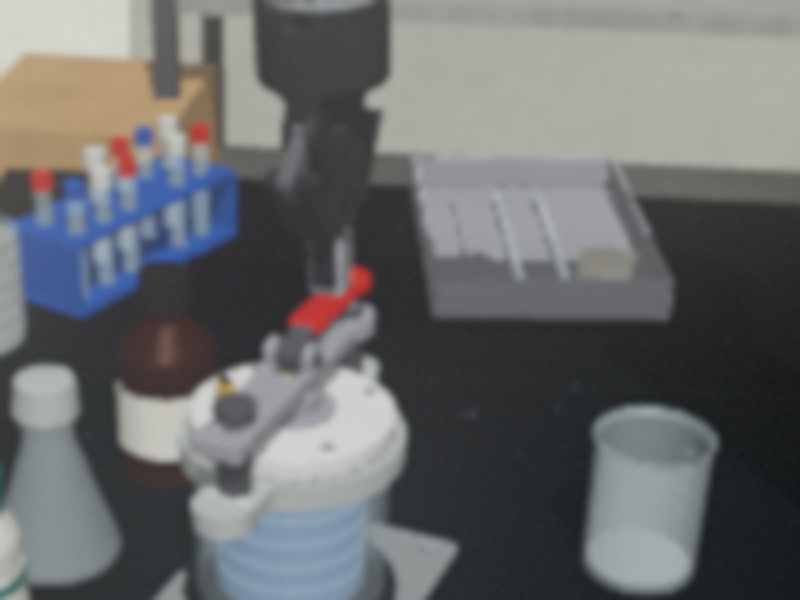

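Emit:
send_rows:
  moves:
    - [0, [0, 0.002, 0], 0]
    - [0, [0, 0.002, 0], 0]

```text
time_s: 10.38
tool_pos: [566.4, -68.5, 191.1]
ee_rot: [-0.557, -0.408, 0.437, 0.576]
wrist_force: [-4.8, 3.5, 14.0]
opening: 0.0
```

Emit:
send_rows:
  moves:
    - [0, [0, -0.005, 0], 0]
    - [0, [0, -0.02, 0], 0]
    - [0, [0, -0.03, 0], 0]
    - [0, [0, -0.03, 0], 0]
    - [0, [0, 0, 0.04], 0]
    - [0, [0, 0, 0.04], 0]
    - [0, [0, 0, 0.04], 0]
    - [0, [0, 0, 0.04], 0]
    - [0, [0, 0, 0], 0]

```text
time_s: 11.13
tool_pos: [416.8, -28.5, 277.4]
ee_rot: [-0.561, -0.404, 0.438, 0.574]
wrist_force: [-1.8, -0.7, 1.0]
opening: 0.1
```

```bash
python3 - <<'E'
from h import *
rel()
c=capture("top");cv2.imwrite("pics/t13f.png",c["color"][:,:,::-1])
crop(c,"pics/t13.png",220,160,200,150,4)
crop(capture("side"),"pics/s13.png",200,100,200,150,4)
E
```

```text
t 11.13 tcp [416.8 -28.5 277.4] x [ 0.289  0.957 -0.028] y [-0.049 -0.015 -0.999] z [-0.956  0.29   0.043] F [-1.8 -0.7  1. ] q [-0.21 -0.09 -0.33  1.37 -0.02  0.09] op 0.1
rel pin: radial -63.7 lat 154.7 h 101.4
```

View pics/s13.png

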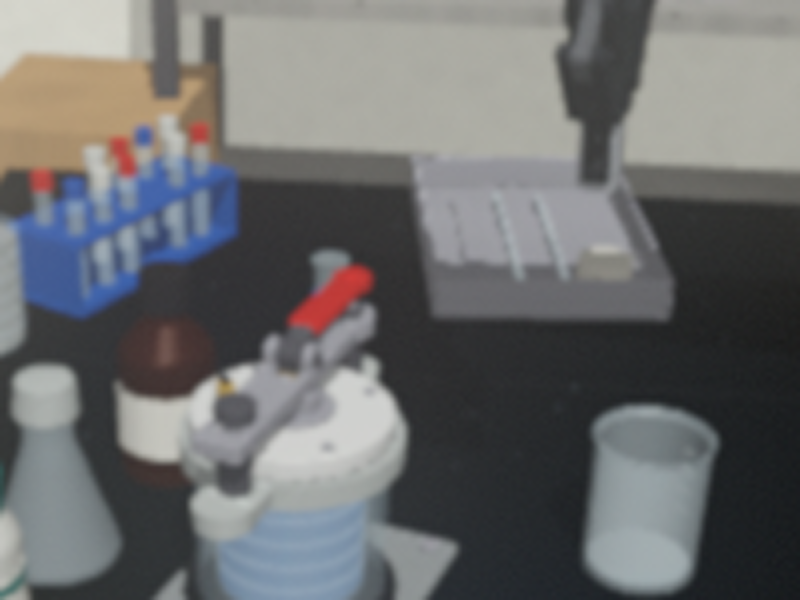

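View pics/t13.png

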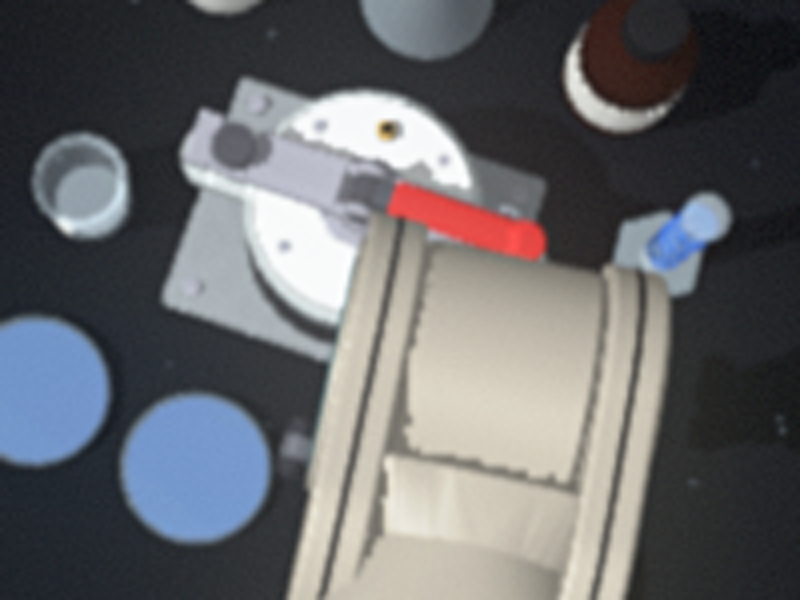

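```bash
python3 - <<'E'
from rig import *
print(hand_in())
E
```

```text
the job is handed in; nothing more can be done
None
```

I swung the strap home against the stud with the shut fingers. Only then did I push the red lever down with the fingertips, and I handed in at about 11 s with the arm clear.

- **Strap:** it met a hard stop. An extra push raised the force to about 19 N with no movement, and the top view shows the strap lying straight over the lid with its notch around the stud.
- **Lever:** the last press stopped with the fingertips 15 mm above the pin, which is where the handle's upper face lies when it is level. The force reached about 29 N there. After I backed off, the side view shows the handle lying along the strap, with its end at the same pixels as under the press.
- **Surroundings:** in the last pictures, the lid, both dishes and the glassware and bottles in view stand where they were. I judged this by eye only. The reagent bottle is almost wholly cropped out of these pictures, and the flask shows only in the side one.
- **What disagreed:**
  - My strap line from the pictures was about 3.5 mm to the side of where the strap stopped. I shifted the line by that much before pushing the lever.
  - On the first approach the tool drifted up about 11 mm and its tip ended at about strap-top height, without measurable force or visible strap movement. I backed off and approached again.

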